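Pull down the oven door with the oven hook

TASK

The oven is hot, so keep the gripper off it: take the oven hook from the cork mat, drop its bent tip into the brass ring at the top of the red oven door, and pull the door down with the ring on the hook until it is fully open, gently, without jerking it or straining it beyond about 20 N. Press it firmly onto its stop with the hook (about 6 N), then unhook and lay the hook back flat on the cork mat, lengthways as it was, leaving the door open and the other things where they are.

Things in the scene. Friction and masses are not known exactly. Their poses are not given: they have to be found in the camera images.
- hook: Oven hook, about 150 g, on the cork mat. Origin: under the handle, 50 behind its front end; x towards the bent end, z up. Dark wood handle 140 long (x -90 to 50), 20 wide, 40 tall: grip its sides from above. A steel rod of 8 diameter runs on along x from its front, axis at z = 24, to x = 130 and bends straight down; the tip ends at z = 0, so it lies level. Brass collar, 14 diameter, at x 50 to 58.
- bend (a point): Where the axes of rod and bent tip meet: (130, 0, 24) in the hook's frame, same axes. The tip's round end lies 24 below it, the rod's top 4 above it.
- tip (a point): On the bent tip's axis, 4 from its round end: 20 below bend.
- mat: Cork mat 300 (x) x 120 (y) x 6 thick, fixed; origin under its centre. The hook starts on it with its origin near (-20, 0) in the mat's frame, pointing along the mat's x. It lies to the robot's left or right.
- oven: Countertop deck oven, dark steel, fixed. Origin on the table at the middle of its front face; x points into the oven (away from the robot), y to the left, z up. 480 wide, 410 deep; flat top at z = 216, level with the rail, with a flue stub far back. The closed red door covers the front from x = -25 to 0.
- hinge (a point): Point on the door's hinge line (the line along the oven's y), at (-12.5, 0, 90) in the oven's frame, with the oven's axes. The door swings about it, its top edge towards the robot and down.
- door (a joint): Door angle in rad: 0 closed (upright), 1.5 fully open on its rigid stop (nearly level). Starts almost closed (0 to 0.1). The red door is 360 wide, 120 tall, 25 thick, 0.8 kg; its stiff hinge holds it at any angle: moving it takes about 5 N at the ring when upright, less when lower.
- rail (a point): On the door, turning with it: at mid width, 22 in front of the hinge and 151 above it when closed: the height and depth of the ring's hole centre, NOT its sideways place. Axes of the closed door: x out of its back (into the oven), y left, z from hinge to top edge. A steel rail 140 long lies on the door's top edge (rail top at z = -25); on it the ring's carriage (18 x 24 x 11, top at z = -14).
- rail_left (a point): The rail's left end: (0, 70, 0) in the frame of rail, same axes. The ring: an oblong eye of 6 thick brass wire, outside 30 wide (y) x 50 long, hole 18 x 38. It leans 45 degrees up and out from the door (outer bar's axis at x = -15.6, z = 15.6), so a tip drops in from above. Sideways it is anywhere up to 34 from the rail's middle: not measured, look or feel for it. It slides at about 7 N.
- mould_a: Carved wooden mould block 100 x 70 x 22, lying on the wooden board on the other side; origin under its centre. Leave alone.
- board: Wooden board 240 x 130 x 12, fixed; origin under its centre. The mat lies on the other side.
- mould_b: Carved wooden mould block 100 x 70 x 22 on the table; origin under its centre. Leave alone.
- brush: Pastry brush lying on the table. Leave alone.
- cutter: Steel ring cutter, 64 diameter, 30 tall. Leave alone.
- jar: Glass jar, 64 diameter, 85 tall. Leave alone.

How it is judged:
By the outcome, as a careful person would: the job done as asked, in the order asked, and still so for the second after the job is handed in, with the robot touching nothing.
It also fails if it takes over 72 s, if anything falls off the work surface, if the arm or the gripper's body presses on something with over 40 N, if the wrist force passes 120 N, or if a joint passes its speed limit or range.

ROBOT

A 6-joint arm with a two-finger parallel gripper is mounted at the origin on the work surface. World frame = base frame: x ahead of the robot, y to its left, z up, the work surface at z = 0. Lengths are in m, angles in rad, forces in N, time in s.
With the tool pointing down it reaches from about 0.3 to 0.775 m from the base axis. Payload 14.6 kg.
Tool frame: the origin (TCP) lies between the finger pads; the fingertips stand 8 mm ahead of it and the grasp point (between the pads) lies 11 mm behind it (manip.tips_ahead is the z of the fingertips in the tool frame, in m); z points along the fingers, y is the line along which they close (so a half turn about z gives the same grasp; the last joint's range is limited). The gripper opens to 85 mm and grips with 20 to 120 N. Pads are 22 mm wide; open, the fingers measure 114 mm over their backs; the gripper's body (76 mm by 85 mm) begins 54 mm behind the grasp point. The pads swing forward as they close: fully open they stand 13 mm farther back than shut.
Start: joints at [1.179, 0.3, 1.521, -0, 1.321, -0.067], TCP at [0.176, 0.521, 0.239] pointing down, gripper open.
Joint ranges: [-3.03, 3.03], [-0.79, 2.21], [0.23, 2.52], [-1.04, 4.18], [0, 3.07], [-2.55, 2.55]. Speed limits (rad/s): [2.22, 2.22, 2.57, 3.14, 3.14, 3.14].

INTERFACE

Orientations are given as a unit quaternion [x, y, z, w].
In Python, from plant import manip, viewer, order gives the robot as it stands. The module is installed in compiled form; this text tells all that it offers.
- The arm moves only by the shell command python3 -m jog 'ROWS' [FORCE]. ROWS is JSON, a list of rows, each a list of 3 entries, a list of its own where there are three numbers: the opening, from 0 (shut) to 1 (fully open), then the shift along the tool's x, y, z in m, then the turn, a rotation vector about the tool's x, y, z in degrees. A call has 1 to 8 rows; each row shifts and turns the commanded pose from where the row before left it, along the tool's axes as they then stand; what a row does not reach is not made up. A row lasts 1/10 s, in which the tool goes at most 50 mm and 8.59 degrees, less where a joint would pass 70% of its speed; a pose out of reach is approached as far as the arm can. A call is refused whole if a number of a shift passes 0.05 or a number of a turn 8.59, either way. A call with a gripper value outside its range is refused whole. The fingers move at their own pace and stop on an object; FORCE is the grip in N (left out, the last holds). Time passes only in rows, so rows that do not move let the fingers close. It gives the time, the measured TCP pose, the force, the opening and the grip force at its end, in the units of the state.
- manip.get_state(): the state, without advancing time (a new reading comes with each control period).
- viewer.grab_frame(name): name is "side" or "top" or "wrist"; returns (picture, depth): 400x640x3 uint8, blue, green, red; 400x640 float32, m along the optical axis (not along the pixel's ray), 0 where there is no reading.
- viewer.camera_info(name): a dict with "fx", "fy", "cx", "cy" (pixels), "R" (3x3) and "t" (3): a world point X has camera coordinates R X + t. Camera axes: x right, y down, z forward; pixel columns grow to the right and rows downward; lengths in m; the calibration is good to about 2 mm. The wrist camera is an equidistant fisheye: a pixel r from the principal point sees the ray r / f radians off the axis. A picture is of the moment at which its call begins: read the wrist's pose just before it. camera_info takes no time and is no camera call; for the wrist camera it gives the pose at the moment of the call.
- order.hand_in(): hands the job in; it is judged then, once.
The state is a dict: "clock": time; "joint_pos": joint angles; "dq": joint speeds; "joint_efforts": joint torques, N m; "ee_pos": TCP position; "ee_rot": TCP orientation; "ft_force": force on the tool from outside, world axes, zero at the start; "ft_torque": the same for the moment, N m; "width": finger opening in m; "grip_force": force on a finger pad.
Only numpy, scipy, OpenCV 4.12 (cv2) and the standard library are available. Lean on these libraries where they do the work, as an engineer would, in place of code of your own. Each camera call takes 0.05 s, during which the arm holds its last target. There are 200 camera calls.

## Working session

There is one attempt and no reset: what is moved stays moved. The work goes in short steps, Python scripts to look and compute and a shell command to move; the robot and the scene stay as the last step left them, time stands still between calls to the robot, and variables do not carry over. Pictures are saved under pics/ and viewed, at most 13 in all, crops included, and the job is handed in when it is done.

```bash
mkdir -p pics
cat > h.py <<'E'
import numpy as np, cv2
from plant import manip, viewer, order
from scipy.spatial.transform import Rotation as R
def grab(n,save=None):
    ci=viewer.camera_info(n); p,d=viewer.grab_frame(n)
    if save: cv2.imwrite('pics/'+save+'.png',p)
    return ci,p,d
def back(ci,u,v,z):
    c=np.array([(u-ci['cx'])/ci['fx']*z,(v-ci['cy'])/ci['fy']*z,z])
    return np.array(ci['R']).T@(c-np.array(ci['t']))
def ray(ci,u,v,zw):  # intersect with plane z=zw
    Rm=np.array(ci['R']);o=-Rm.T@np.array(ci['t'])
    d=Rm.T@np.array([(u-ci['cx'])/ci['fx'],(v-ci['cy'])/ci['fy'],1])
    return o+d*(zw-o[2])/d[2]
def proj(ci,X):
    c=np.array(ci['R'])@X+np.array(ci['t']); return ci['fx']*c[0]/c[2]+ci['cx'],ci['fy']*c[1]/c[2]+ci['cy']
E
python3 - <<'E'
from h import *
import pickle
D={}
for n in('top','side'):
    D[n]=grab(n,n+'0'); ci=D[n][0]; print(n,ci['fx'],ci['cx'],ci['cy'],np.round(-np.array(ci['R']).T@ci['t'],3),np.round(ci['R'],2).tolist())
pickle.dump(D,open('d0.pkl','wb'))
s=manip.get_state(); print(s['clock'],s['ee_pos'],s['ee_rot'],s['width'],s['ft_force'],manip.tips_ahead)
E
```

```text
top 487.44579110930715 323.7822234026001 200.7372157486449 [0.464 0.01  1.597] [[0.01, -1.0, 0.01], [-1.0, -0.01, -0.07], [0.07, -0.01, -1.0]]
side 495.1681834640265 315.74337903880104 197.59265876496607 [0.288 1.235 1.214] [[-0.97, -0.23, 0.02], [-0.16, 0.62, -0.77], [0.17, -0.75, -0.64]]
0.1 [0.17544797 0.5210774  0.23877369] [ 1.61674128e-01  9.86844077e-01 -4.85141362e-04 -9.23502577e-05] 0.08541209552373859 [-0.361994   -0.3743583   0.60382241] 0.008
```

View pics/top0.png

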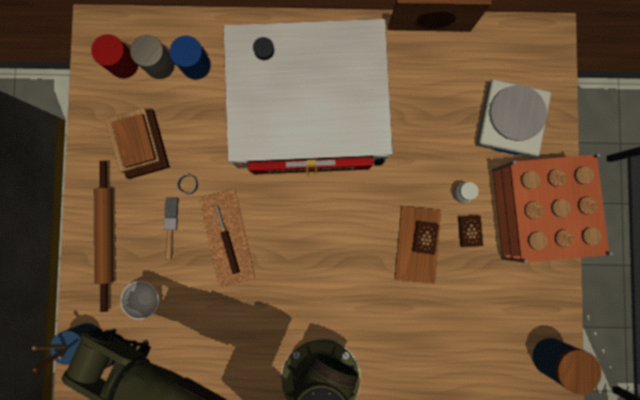

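View pics/side0.png

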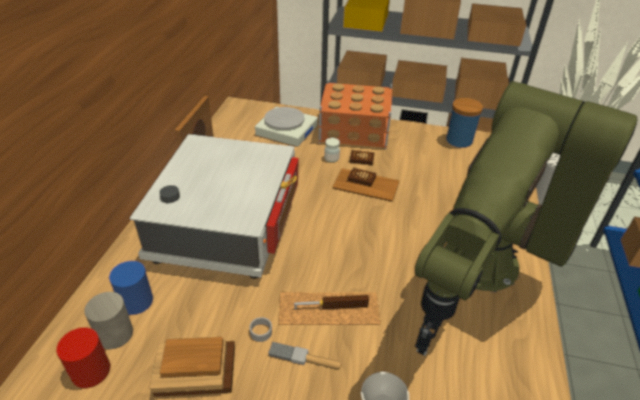

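The top view shows the mat at about (228,237). The hook's handle runs (224,233)-(237,272) and its tip is near (217,208). The door is at row 163, with the ring near (312,165). I'll enlarge both areas.

Run:
```python
from h import *
import pickle
D=pickle.load(open('d0.pkl','rb'));p=D['top'][1]
a=cv2.resize(p[185:290,190:265],None,fx=5,fy=5,interpolation=cv2.INTER_CUBIC)
b=cv2.resize(p[140:185,240:300+90-0],None,fx=400/150,fy=400/150,interpolation=cv2.INTER_CUBIC)
c=cv2.resize(p[150:180,285:340],None,fx=7,fy=7,interpolation=cv2.INTER_CUBIC)
o=np.zeros((525,790,3),np.uint8);o[:,:375]=a;o[:b.shape[0],380:380+b.shape[1]]=b;o[200:200+c.shape[0],380:380+c.shape[1]]=c
cv2.imwrite('pics/c1.png',o)
ci,p,d=D['top']
for u,v in((300,100),(240,200),(312,163),(300,163),(230,250),(225,237),(218,210),(215,225),(280,159),(270,163)): print(u,v,np.round(back(ci,u,v,d[v,u]),3))
```

```text
300 100 [0.847 0.07  0.217]
240 200 [ 0.571  0.271 -0.   ]
312 163 [0.663 0.033 0.227]
300 163 [0.664 0.067 0.218]
230 250 [0.408 0.292 0.043]
225 237 [0.449 0.308 0.046]
218 210 [0.535 0.336 0.031]
215 225 [0.487 0.349 0.007]
280 159 [0.676 0.125 0.208]
270 163 [0.663 0.153 0.214]
```

View pics/c1.png

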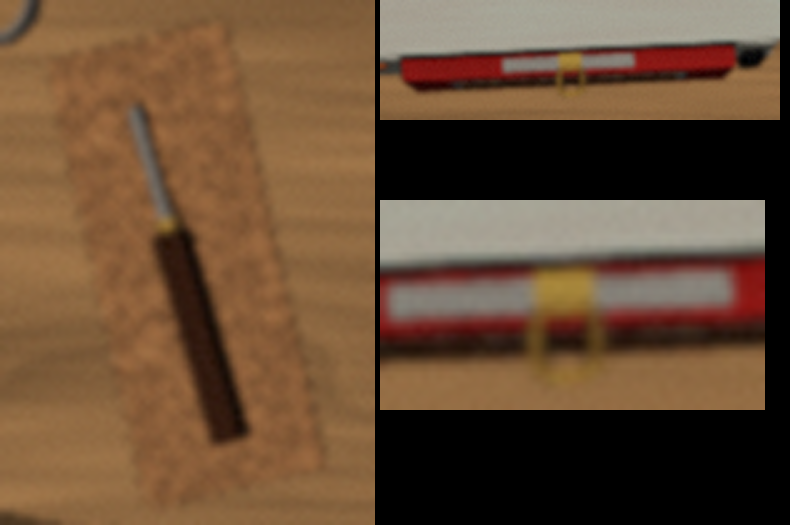

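Carriage centre is at about (311.4,162.6), the outer bar at (311.7,175.4) and the rail ends at (286.1,164.7) and (335.9,162.6). The hook's tip end is at (217.2,206.2), its handle front at (224.6,231.4) and its handle rear at (235.8,272.4).

Run:
```python
from h import *
import pickle
D=pickle.load(open('d0.pkl','rb'));ci,p,d=D['top']
f=lambda u,v,z:np.round(ray(ci,u,v,z),4)
print('carr',f(311.4,162.6,.227),'bar',f(311.7,175.4,.2566+.003))
print('rail',f(286.1,164.7,.216),f(335.9,162.6,.216))
print('oven front edges top', f(233,163,.216), f(389,155,.216))
t=f(217.2,206.2,.034);fr=f(224.6,231.4,.046);re=f(235.8,272.4,.046)
print('hook',t,fr,re, np.degrees(np.arctan2(*(fr-re)[1::-1])),np.degrees(np.arctan2(*(t-re)[1::-1])),np.linalg.norm(fr-re),np.linalg.norm(t-fr))
# mat corners in crop
for a,b in((48,62),(228,22),(322,465),(140,505)): print('mat',f(190+a/5,185+b/5,.006))
s=manip.get_state();print(R.from_quat(s['ee_rot']).as_matrix().round(3).tolist())
# front edge of oven top via depth
for u in(250,280,340,370):
    col=[np.round(back(ci,u,v,d[v,u]),3).tolist() for v in range(152,176,2)]; print(u,col)
```

```text
carr [0.6642 0.0347 0.227 ] bar [0.6239 0.0327 0.2596]
rail [0.6588 0.1069 0.216 ] [ 0.6669 -0.0351  0.216 ]
oven front edges top [0.6615 0.2582 0.216 ] [ 0.6909 -0.1869  0.216 ]
hook [0.5474 0.3379 0.034 ] [0.4671 0.3097 0.046 ] [0.3385 0.2711 0.046 ] 16.70741883509567 17.732728576815703 0.13426809002886722 0.08594957824212983
mat [0.5769 0.4019 0.006 ]
mat [0.6047 0.2852 0.006 ]
mat [0.318  0.2173 0.006 ]
mat [0.2911 0.3341 0.006 ]
[[-0.948, 0.319, -0.0], [0.319, 0.948, -0.001], [0.0, -0.001, -1.0]]
250 [[0.694, 0.211, 0.214], [0.689, 0.211, 0.213], [0.681, 0.209, 0.222], [0.677, 0.21, 0.216], [0.671, 0.21, 0.214], [0.666, 0.211, 0.209], [0.66, 0.211, 0.21], [0.654, 0.21, 0.211], [0.649, 0.21, 0.209], [0.643, 0.21, 0.21], [0.663, 0.24, -0.0], [0.656, 0.24, 0.004]]
280 [[0.695, 0.125, 0.216], [0.688, 0.124, 0.222], [0.684, 0.125, 0.214], [0.679, 0.125, 0.207], [0.677, 0.127, 0.185], [0.668, 0.125, 0.207], [0.661, 0.125, 0.21], [0.656, 0.125, 0.208], [0.65, 0.125, 0.209], [0.648, 0.127, 0.181], [0.649, 0.131, 0.129], [0.658, 0.141, 0.005]]
340 [[0.698, -0.047, 0.211], [0.692, -0.046, 0.218], [0.686, -0.047, 0.216], [0.681, -0.047, 0.212], [0.675, -0.047, 0.21], [0.669, -0.047, 0.211], [0.663, -0.047, 0.212], [0.659, -0.047, 0.203], [0.658, -0.049, 0.172], [0.66, -0.052, 0.108], [0.667, -0.056, 0.003], [0.66, -0.056, 0.003]]
370 [[0.698, -0.132, 0.218], [0.693, -0.132, 0.216], [0.692, -0.136, 0.184], [0.682, -0.133, 0.214], [0.677, -0.133, 0.21], [0.671, -0.134, 0.206], [0.665, -0.133, 0.21], [0.664, -0.137, 0.177], [0.682, -0.155, 0.004], [0.676, -0.155, -0.003], [0.669, -0.155, 0.001], [0.662, -0.155, 0.001]]
```

```bash
cat >> h.py <<'E'
def delta(x,y,z,hookyaw_deg):
    "tool-frame turn about z (deg) and shift (after that turn) to reach TCP x,y,z with tool x = -hook x"
    s=manip.get_state(); M=R.from_quat(s['ee_rot'])
    a=np.radians(hookyaw_deg); T=R.from_matrix(np.array([[-np.cos(a),-np.sin(a),0],[-np.sin(a),np.cos(a),0],[0,0,-1]]).T.T) 
    print('rot',np.degrees((M.inv()*T).as_rotvec()).round(2),'shift in final frame mm',(T.inv().apply(np.array([x,y,z])-s['ee_pos'])*1000).round(1),'t',round(s['clock'],2),'F',np.round(s['ft_force'],1),'pos',np.round(s['ee_pos'],4),'w',s['width'])
E
python3 -m jog '[[1,[0,0,0.02],[0,0,-7.16]],[1,[0,0,0.02],[0,0,-7.16]],[1,[0,0,0.02],[0,0,-7.16]],[1,[0,0,0.02],[0,0,-7.16]],[1,[0,0,0.02],[0,0,-7.16]]]'
python3 -m jog '[[1,[-0.0248,-0.0359,0],[0,0,0]],[1,[-0.0248,-0.0359,0],[0,0,0]],[1,[-0.0248,-0.0359,0],[0,0,0]],[1,[-0.0248,-0.0359,0],[0,0,0]],[1,[-0.0248,-0.0359,0],[0,0,0]],[1,[-0.0248,-0.0359,0],[0,0,0]],[1,[-0.0248,-0.0359,0],[0,0,0]],[1,[-0.0248,-0.0359,0],[0,0,0]]]'
python3 - <<'E'
from h import *
delta(.45,.3058,.018,17.2)
ci,p,d=grab('wrist','w1'); print({k:np.round(v,3).tolist() for k,v in ci.items()})
E
```

```text
clock: 0.6
ee_pos: [0.1754, 0.521, 0.1382]
ee_rot: [-0.152, 0.988, -0.0, -0.0]
ft_force: [-0.1, 0.7, -0.8]
width: 0.0853
grip_force: 0.0
clock: 1.4
ee_pos: [0.4511, 0.3041, 0.1391]
ee_rot: [-0.149, 0.989, -0.0, -0.0]
ft_force: [-0.0, 1.0, -0.7]
width: 0.0854
grip_force: 0.0
rot [-0.   -0.02 -0.01] shift in final frame mm [  0.5   1.9 121.1] t 1.4 F [-0.   1.  -0.7] pos [0.4511 0.3041 0.1391] w 0.0854090009047753
{'fx': 309.707, 'fy': 309.707, 'cx': 315.435, 'cy': 197.631, 'R': [[-0.295, 0.955, -0.001], [0.92, 0.285, 0.271], [0.259, 0.079, -0.963]], 't': [-0.157, -0.508, 0.141]}
```

View pics/w1.png

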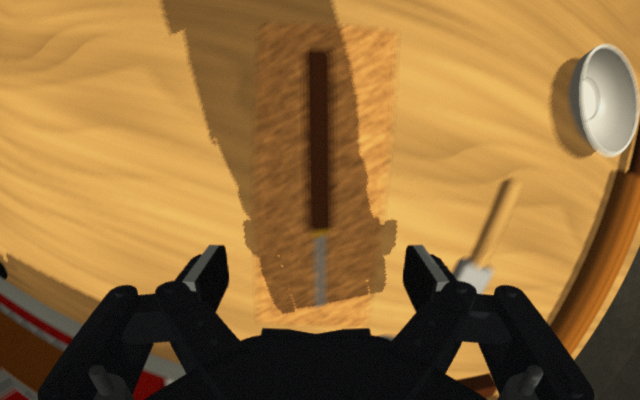

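The wrist view shows the handle upright in the image, rear at about (318,51) and front at about (319,229), centred between the fingers. A check with fisheye geometry follows, then the descent.

```bash
cat >> h.py <<'E'
def wray(ci,u,v,zw):
    dx,dy=u-ci['cx'],v-ci['cy'];r=np.hypot(dx,dy);th=r/ci['fx']
    d=np.array([np.sin(th)*dx/r,np.sin(th)*dy/r,np.cos(th)]);Rm=np.array(ci['R']);o=-Rm.T@np.array(ci['t']);d=Rm.T@d
    return o+d*(zw-o[2])/d[2]
E
python3 - <<'E'
from h import *
ci=viewer.camera_info('wrist')
f=wray(ci,319,229,.046);r=wray(ci,317.5,51,.046);t=wray(ci,320.5,303,.034)
print(f,r,t,np.linalg.norm(f-r),np.degrees(np.arctan2(*(f-r)[1::-1])))
u=(f-r)/np.linalg.norm(f-r);g=(f+r)/2+.05*u;print('x=30 pt',g)
delta(g[0],g[1],.018,np.degrees(np.arctan2(u[1],u[0])))
E
```

```text
[0.47363434 0.30867473 0.046     ] [0.34433823 0.26774213 0.046     ] [0.54899768 0.33368266 0.034     ] 0.13562065294768072 17.566757126097272
x=30 pt [0.45665458 0.30329927 0.046     ]
rot [-0.06  0.05 -0.55] shift in final frame mm [ -2.3   2.  121.2] t 1.45 F [ 2.  -4.9 -1. ] pos [0.4551 0.3007 0.1392] w 0.08530252069228257
```

```bash
python3 -m jog '[[1,[-0.002,0.002,0.035],[0,0,-0.5]],[1,[0,0,0.035],[0,0,0]],[1,[0,0,0.03],[0,0,0]],[1,[0,0,0.021],[0,0,0]],[1,[0,0,0],[0,0,0]],[0,[0,0,0],[0,0,0]],[0,[0,0,0],[0,0,0]],[0,[0,0,0],[0,0,0]]]' 110
python3 -m jog '[[0,[0,0,0],[0,0,0]],[0,[0,0,0],[0,0,0]],[0,[0,0,0],[0,0,0]],[0,[0,0,0],[0,0,0]]]'
```

```text
clock: 2.25
ee_pos: [0.4518, 0.3084, 0.0196]
ee_rot: [-0.154, 0.988, 0.0, 0.001]
ft_force: [-0.0, 0.5, 0.3]
width: 0.0439
grip_force: 0.0
clock: 2.65
ee_pos: [0.4517, 0.3083, 0.0192]
ee_rot: [-0.154, 0.988, 0.0, 0.001]
ft_force: [-1.0, 0.3, 6.1]
width: 0.0187
grip_force: 107.4
```

```bash
python3 -m jog '[[0,[0,0,-0.02],[0,0,0]],[0,[0,0,-0.03],[0,0,0]],[0,[0,0,-0.04],[0,0,0]],[0,[0,0,-0.045],[0,0,0]],[0,[0,0,-0.045],[0,0,4]],[0,[0,0,-0.045],[0,0,6]],[0,[0,0,-0.03],[0,0,4.2]],[0,[0,0,-0.016],[0,0,0]]]'
python3 -m jog '[[0,[-0.001,-0.02,0],[0,0,0]],[0,[-0.001,-0.04,0],[0,0,0]],[0,[-0.001,-0.045,0],[0,0,0]],[0,[-0.001,-0.045,0],[0,0,0]],[0,[-0.001,-0.045,0],[0,0,0]],[0,[-0.001,-0.045,0],[0,0,0]],[0,[-0.001,-0.03,0],[0,0,0]],[0,[-0.001,-0.016,0],[0,0,0]]]'
python3 -m jog '[[0,[0,0,0],[0,0,0]],[0,[0,0,0],[0,0,0]],[0,[0,0,0],[0,0,0]]]'
python3 - <<'E'
from h import *
delta(.537,.027,.29,3.5)
W=grab('wrist','w2');S=grab('side');T=grab('top')
import pickle; pickle.dump((W,S,T),open('d2.pkl','wb'))
a=cv2.resize(W[1][220:400,200:440],None,fx=1.66,fy=1.66)
b=cv2.resize(S[1][140:260,240:360],None,fx=3.3,fy=3.3,interpolation=cv2.INTER_CUBIC)
c=cv2.resize(T[1][140:230,260:370],None,fx=3.6,fy=3.6,interpolation=cv2.INTER_CUBIC)
W1=cv2.resize(W[1],(400,250))
o=np.zeros((600,800,3),np.uint8);o[:a.shape[0],:a.shape[1]]=a;o[:b.shape[0],400:400+b.shape[1]]=b[:,:400]
o[300:300+min(300,c.shape[0]),:c.shape[1]]=c[:300]
o[330:600,400:800]=cv2.resize(S[1],(432,270))[:,:400]
cv2.imwrite('pics/c2.png',o)
E
```

```text
clock: 3.45
ee_pos: [0.4515, 0.3081, 0.2926]
ee_rot: [-0.029, 1.0, 0.001, 0.002]
ft_force: [0.0, 0.2, -1.8]
width: 0.0185
grip_force: 107.0
clock: 4.25
ee_pos: [0.4765, 0.0207, 0.2894]
ee_rot: [-0.029, 1.0, -0.0, 0.0]
ft_force: [-0.7, 0.3, -2.2]
width: 0.0186
grip_force: 107.3
clock: 4.55
ee_pos: [0.4765, 0.0238, 0.2893]
ee_rot: [-0.031, 1.0, 0.0, -0.0]
ft_force: [0.1, 0.2, -1.7]
width: 0.0186
grip_force: 107.3
rot [ 0.01 -0.    0.04] shift in final frame mm [-60.6  -0.5  -0.7] t 4.55 F [ 0.1  0.2 -1.7] pos [0.4765 0.0238 0.2893] w 0.01862615183906842
```

View pics/c2.png

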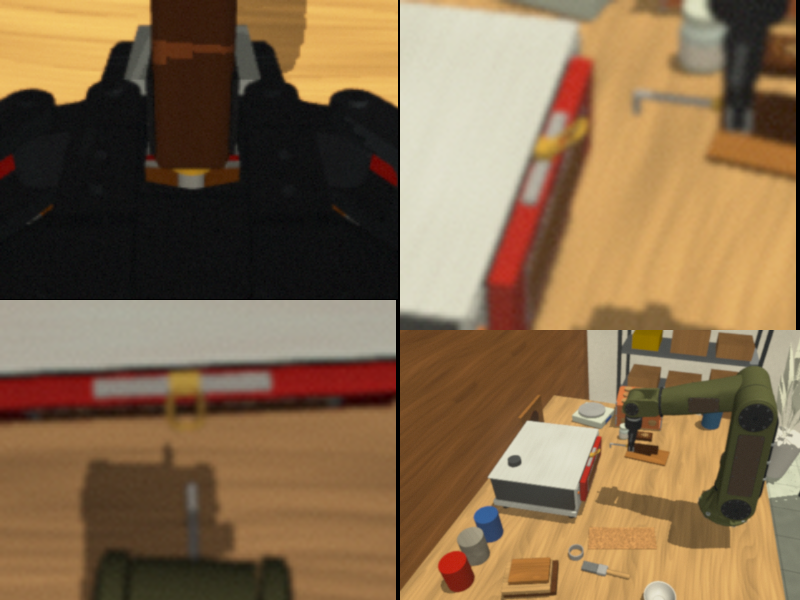

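The top crop shows the rod's end at about (313.1,191.1), the ring's outer bar at (311.4,174.4) and the carriage at (311.4,163.1). In the side view the bend is at about (311.8,169.4), so the hook hangs level.

Run:
```python
from h import *
import pickle
W,S,T=pickle.load(open('d2.pkl','rb'));ci=T[0]
s=manip.get_state();M=R.from_quat(s['ee_rot'])
e=ray(ci,313.1,191.1,.304);print('rod end',e,'in tool',M.inv().apply(e-s['ee_pos']))
bar=ray(ci,311.4,174.4,.2596);print('bar',bar,'carr',ray(ci,311.4,163.1,.227))
# predicted side pixels for bend at varied z
b=e-np.array([.004,0,0])
for z in(.29,.30,.31): print(z,proj(S[0],np.array([b[0],b[1],z])))
# predicted side pixels for bar
print('bar side',proj(S[0],np.array([.626,.0325,.2566])))
# rod depth from top
ci,p,d=T; 
print([(v,np.round(back(ci,313,v,d[v,313]),3).tolist()) for v in range(188,206,3)])
```

```text
rod end [0.57662111 0.02766107 0.304     ] in tool [-0.10010396 -0.00227069 -0.01473311]
bar [0.6266736  0.03360513 0.2596    ] carr [0.66282041 0.03463811 0.227     ]
0.29 (np.float64(312.4026624797437), np.float64(170.62782435305087))
0.3 (np.float64(312.4439991208922), np.float64(168.04171682212035))
0.31 (np.float64(312.4856813208691), np.float64(165.43399040141844))
bar side (np.float64(295.5626884473969), np.float64(177.39025753025052))
[(188, [0.613, 0.032, 0.002]), (191, [0.577, 0.028, 0.303]), (194, [0.569, 0.028, 0.305]), (197, [0.561, 0.028, 0.301]), (200, [0.553, 0.028, 0.306]), (203, [0.545, 0.027, 0.306])]
```

```bash
python3 -m jog '[[0,[-0.015,0.0005,0],[0,0,0]],[0,[-0.022,0.0006,0],[0,0,0]],[0,[-0.02,0.0006,0],[0,0,0]],[0,[-0.0103,0.0006,0],[0,0,0]],[0,[0,0,0],[0,0,0]],[0,[0,0,0],[0,0,0]]]'
python3 -m jog '[[0,[0,0,0.006],[0,0,0]],[0,[0,0,0.006],[0,0,0]],[0,[0,0,0.005],[0,0,0]],[0,[0,0,0],[0,0,0]]]'
python3 - <<'E'
from h import *
S=grab('side');T=grab('top')
delta(.55,.027,.26,3.5)
b=cv2.resize(S[1][150:210,260:340],None,fx=5,fy=5,interpolation=cv2.INTER_CUBIC)
c=cv2.resize(T[1][145:195,272:352],None,fx=5,fy=5,interpolation=cv2.INTER_CUBIC)
o=np.hstack([b[:250],c]);cv2.imwrite('pics/c3.png',o)
E
```

```text
clock: 5.3
ee_pos: [0.5432, 0.0296, 0.2891]
ee_rot: [-0.031, 1.0, 0.0, -0.0]
ft_force: [1.0, -0.0, -1.3]
width: 0.0187
grip_force: 107.3
clock: 5.7
ee_pos: [0.5433, 0.0294, 0.2714]
ee_rot: [-0.03, 1.0, 0.0, -0.001]
ft_force: [0.1, -0.2, -1.6]
width: 0.0185
grip_force: 107.3
rot [-0.   -0.01 -0.01] shift in final frame mm [-6.2 -2.8 12.3] t 5.8 F [-0.3  0.5 -0.5] pos [0.5436 0.0294 0.2723] w 0.01862416100979368
```

View pics/c3.png

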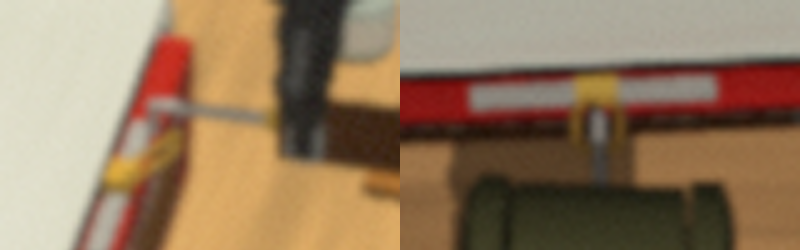

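Run:
```python
from h import *
ci=viewer.camera_info('side')
for n,X in dict(bend=(.640,.0345,.2815),tipend=(.640,.0345,.2575),hole=(.642,.0335,.241),bar=(.6265,.0325,.2566),inner=(.6577,.0345,.2254)).items():
    u,v=proj(ci,np.array(X));print(n,round((u-260)*5),round((v-150)*5))
```

```text
bend 155 104
tipend 156 134
hole 153 153
bar 177 137
inner 130 170
```

```bash
python3 -m jog '[[0,[0,0,0.004],[0,0,0]],[0,[0,0,0.004],[0,0,0]],[0,[0,0,0],[0,0,0]]]'; python3 -m jog '[[0,[0,0,0.003],[0,0,0]],[0,[0,0,0.0025],[0,0,0]],[0,[0,0,0],[0,0,0]]]'; python3 -m jog '[[0,[0.001,0,0],[0,0,0]],[0,[0.002,0,0],[0,0,0]],[0,[0.002,0,0],[0,0,0]],[0,[0.001,0,0],[0,0,0]]]'
```

```text
clock: 6.1
ee_pos: [0.5435, 0.0294, 0.2636]
ee_rot: [-0.03, 1.0, 0.0, -0.001]
ft_force: [0.1, 0.9, -1.5]
width: 0.0185
grip_force: 107.3
clock: 6.4
ee_pos: [0.5436, 0.0294, 0.2584]
ee_rot: [-0.03, 1.0, -0.0, -0.0]
ft_force: [0.8, -0.3, -1.9]
width: 0.0186
grip_force: 107.3
clock: 6.8
ee_pos: [0.5375, 0.029, 0.2589]
ee_rot: [-0.03, 1.0, -0.0, 0.0]
ft_force: [0.2, 0.1, -0.5]
width: 0.0186
grip_force: 107.3
```

```bash
python3 -m jog '[[0,[0.001,0,0],[0,0,0]],[0,[0.001,0,0],[0,0,0]]]'; python3 -m jog '[[0,[0.001,0,0],[0,0,0]],[0,[0.001,0,0],[0,0,0]]]';python3 -m jog '[[0,[0.001,0,0],[0,0,0]],[0,[0.001,0,0],[0,0,0]]]'; python3 -m jog '[[0,[0.001,0,0],[0,0,0]],[0,[0.001,0,0],[0,0,0]]]'
```

```text
clock: 7.0
ee_pos: [0.5356, 0.0289, 0.2588]
ee_rot: [-0.03, 1.0, 0.0, 0.0]
ft_force: [-0.6, -0.1, -1.7]
width: 0.0185
grip_force: 107.3
clock: 7.2
ee_pos: [0.5338, 0.0288, 0.2588]
ee_rot: [-0.03, 1.0, -0.0, 0.0]
ft_force: [4.8, -0.3, -2.6]
width: 0.0193
grip_force: 107.3
clock: 7.4
ee_pos: [0.5318, 0.0287, 0.2587]
ee_rot: [-0.03, 1.0, 0.0, 0.0]
ft_force: [5.4, 0.2, -4.3]
width: 0.0187
grip_force: 107.2
clock: 7.6
ee_pos: [0.5297, 0.0286, 0.2587]
ee_rot: [-0.03, 1.0, -0.0, -0.0]
ft_force: [4.7, 1.8, -3.7]
width: 0.0186
grip_force: 107.1
```

Run:
```python
import numpy as np
r=.1708;th=np.append(.029+.117*np.arange(0,13),1.5);p=np.radians(12.72)+th
for i in range(13): print(i,round(th[i+1],3),'per row mm',np.round([1e3*r*(np.sin(p[i+1])-np.sin(p[i]))/8,1e3*r*(np.cos(p[i])-np.cos(p[i+1]))/8],2),'cum',np.round([1e3*r*(np.sin(p[i+1])-np.sin(p[0])),1e3*r*(np.cos(p[0])-np.cos(p[i+1]))],1))
```

```text
0 0.146 per row mm [2.38 0.76] cum [19.   6.1]
1 0.263 per row mm [2.27 1.03] cum [37.2 14.3]
2 0.38 per row mm [2.14 1.29] cum [54.3 24.7]
3 0.497 per row mm [1.97 1.53] cum [70.1 36.9]
4 0.614 per row mm [1.78 1.75] cum [84.3 50.9]
5 0.731 per row mm [1.56 1.95] cum [96.8 66.5]
6 0.848 per row mm [1.32 2.12] cum [107.4  83.4]
7 0.965 per row mm [1.07 2.26] cum [116.  101.5]
8 1.082 per row mm [0.8  2.37] cum [122.3 120.4]
9 1.199 per row mm [0.52 2.44] cum [126.5 140. ]
10 1.316 per row mm [0.23 2.49] cum [128.3 159.8]
11 1.433 per row mm [-0.06  2.5 ] cum [127.8 179.8]
12 1.5 per row mm [-0.17  1.42] cum [126.4 191.2]
```

```bash
python3 -m jog '[[0,[0.0018,0,0.0007],[0,0,0]],[0,[0.0024,0,0.0008],[0,0,0]],[0,[0.0024,0,0.0009],[0,0,0]],[0,[0.0024,0,0.0009],[0,0,0]],[0,[0.0024,0,0.0009],[0,0,0]],[0,[0.0024,0,0.0009],[0,0,0]],[0,[0.0024,0,0.0009],[0,0,0]],[0,[0.0024,0,0.001],[0,0,0]]]'
python3 -m jog '[[0,[0.0023,0,0.0011],[0,0,0]],[0,[0.0023,0,0.0011],[0,0,0]],[0,[0.0023,0,0.0011],[0,0,0]],[0,[0.0023,0,0.0011],[0,0,0]],[0,[0.0023,0,0.0012],[0,0,0]],[0,[0.0023,0,0.0012],[0,0,0]],[0,[0.0023,0,0.0012],[0,0,0]],[0,[0.0023,0,0.0012],[0,0,0]]]'
```

```text
clock: 8.4
ee_pos: [0.511, 0.0274, 0.2519]
ee_rot: [-0.03, 1.0, -0.0, 0.0]
ft_force: [3.5, -0.4, -0.1]
width: 0.0188
grip_force: 107.5
clock: 9.2
ee_pos: [0.4926, 0.0263, 0.2424]
ee_rot: [-0.03, 1.0, 0.0, -0.0]
ft_force: [2.6, 0.7, -0.4]
width: 0.0188
grip_force: 107.5
```

```bash
python3 -m jog '[[0,[0.0022,0,0.0013],[0,0,0]],[0,[0.0022,0,0.0013],[0,0,0]],[0,[0.0022,0,0.0014],[0,0,0]],[0,[0.0021,0,0.0014],[0,0,0]],[0,[0.0021,0,0.0014],[0,0,0]],[0,[0.0021,0,0.0015],[0,0,0]],[0,[0.0021,0,0.0015],[0,0,0]],[0,[0.0021,0,0.0015],[0,0,0]]]'
python3 -m jog '[[0,[0.002,0,0.0015],[0,0,0]],[0,[0.002,0,0.0015],[0,0,0]],[0,[0.002,0,0.0015],[0,0,0]],[0,[0.002,0,0.0015],[0,0,0]],[0,[0.002,0,0.0016],[0,0,0]],[0,[0.0019,0,0.0016],[0,0,0]],[0,[0.0019,0,0.0016],[0,0,0]],[0,[0.0019,0,0.0017],[0,0,0]]]'
```

```text
clock: 10.0
ee_pos: [0.4755, 0.0253, 0.2312]
ee_rot: [-0.03, 1.0, -0.0, 0.0]
ft_force: [2.5, -0.2, -0.4]
width: 0.0189
grip_force: 107.5
clock: 10.8
ee_pos: [0.4599, 0.0243, 0.2186]
ee_rot: [-0.03, 1.0, 0.0, -0.0]
ft_force: [2.7, 1.4, -0.4]
width: 0.0186
grip_force: 107.4
```

```bash
python3 -m jog '[[0,[0.0018,0,0.0017],[0,0,0]],[0,[0.0018,0,0.0017],[0,0,0]],[0,[0.0018,0,0.0018],[0,0,0]],[0,[0.0018,0,0.0018],[0,0,0]],[0,[0.0018,0,0.0018],[0,0,0]],[0,[0.0018,0,0.0018],[0,0,0]],[0,[0.0017,0,0.0019],[0,0,0]],[0,[0.0017,0,0.0019],[0,0,0]]]'
python3 -m jog '[[0,[0.0016,0,0.0019],[0,0,0]],[0,[0.0016,0,0.0019],[0,0,0]],[0,[0.0016,0,0.002],[0,0,0]],[0,[0.0016,0,0.002],[0,0,0]],[0,[0.0016,0,0.002],[0,0,0]],[0,[0.0015,0,0.002],[0,0,0]],[0,[0.0015,0,0.002],[0,0,0]],[0,[0.0015,0,0.0021],[0,0,0]]]'
```

```text
clock: 11.6
ee_pos: [0.4457, 0.0235, 0.2042]
ee_rot: [-0.03, 1.0, 0.0, 0.0]
ft_force: [2.4, -0.3, -0.7]
width: 0.0186
grip_force: 107.4
clock: 12.4
ee_pos: [0.4333, 0.0227, 0.1883]
ee_rot: [-0.03, 1.0, -0.0, 0.0]
ft_force: [4.6, 1.2, -2.0]
width: 0.0181
grip_force: 107.3
```

```bash
python3 -m jog '[[0,[0.0013,0,0.0022],[0,0,0]],[0,[0.0013,0,0.0023],[0,0,0]],[0,[0.0013,0,0.0023],[0,0,0]],[0,[0.0013,0,0.0024],[0,0,0]]]'
python3 -m jog '[[0,[0.0012,0,0.0024],[0,0,0]],[0,[0.0012,0,0.0024],[0,0,0]],[0,[0.0012,0,0.0024],[0,0,0]],[0,[0.0012,0,0.0024],[0,0,0]]]'
python3 -m jog '[[0,[0.0011,0,0.0024],[0,0,0]],[0,[0.0011,0,0.0024],[0,0,0]],[0,[0.001,0,0.0024],[0,0,0]],[0,[0.001,0,0.0024],[0,0,0]]]'
python3 -c "
from h import *
S=grab('side');cv2.imwrite('pics/c4.png',cv2.resize(S[1][130:270,220:420],None,fx=4,fy=4,interpolation=cv2.INTER_CUBIC))"
```

```text
clock: 12.8
ee_pos: [0.428, 0.0223, 0.1791]
ee_rot: [-0.03, 1.0, -0.0, -0.0]
ft_force: [1.1, 0.3, -1.3]
width: 0.0185
grip_force: 107.4
clock: 13.2
ee_pos: [0.4233, 0.022, 0.1695]
ee_rot: [-0.03, 1.0, -0.0, 0.0]
ft_force: [2.4, 0.2, -0.2]
width: 0.0186
grip_force: 107.5
clock: 13.6
ee_pos: [0.4191, 0.0218, 0.1599]
ee_rot: [-0.03, 1.0, 0.0, -0.0]
ft_force: [1.9, 0.2, -0.5]
width: 0.0189
grip_force: 107.4
```

View pics/c4.png

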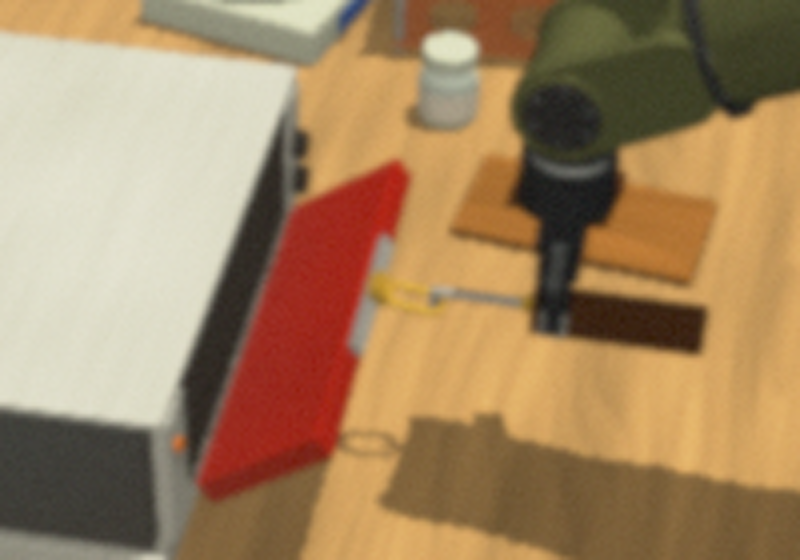

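The door is about half open with the ring on the hook: the bend at about (438,293) in the crop sits at the ring's outer bar. Continuing.

```bash
python3 -m jog '[[0,[0.001,0,0.0025],[0,0,0]],[0,[0.0009,0,0.0025],[0,0,0]],[0,[0.0009,0,0.0026],[0,0,0]],[0,[0.0009,0,0.0026],[0,0,0]]]'
python3 -m jog '[[0,[0.0008,0,0.0026],[0,0,0]],[0,[0.0007,0,0.0026],[0,0,0]],[0,[0.0007,0,0.0026],[0,0,0]],[0,[0.0007,0,0.0026],[0,0,0]]]'
python3 -m jog '[[0,[0.0006,0,0.0026],[0,0,0]],[0,[0.0006,0,0.0026],[0,0,0]],[0,[0.0005,0,0.0026],[0,0,0]],[0,[0.0005,0,0.0026],[0,0,0]]]'
```

```text
clock: 14.05
ee_pos: [0.4154, 0.0216, 0.1497]
ee_rot: [-0.03, 1.0, 0.0, -0.0]
ft_force: [1.5, -0.1, -1.1]
width: 0.0187
grip_force: 107.4
clock: 14.45
ee_pos: [0.4125, 0.0214, 0.1393]
ee_rot: [-0.03, 1.0, -0.0, -0.0]
ft_force: [1.1, -0.1, -0.7]
width: 0.0183
grip_force: 107.4
clock: 14.85
ee_pos: [0.4104, 0.0213, 0.1289]
ee_rot: [-0.03, 1.0, 0.0, 0.0]
ft_force: [1.1, 0.3, -1.1]
width: 0.0188
grip_force: 107.4
```

```bash
python3 -m jog '[[0,[0.0005,0,0.0026],[0,0,0]],[0,[0.0005,0,0.0026],[0,0,0]],[0,[0.0004,0,0.0026],[0,0,0]],[0,[0.0004,0,0.0026],[0,0,0]]]'
python3 -m jog '[[0,[0.0004,0,0.0026],[0,0,0]],[0,[0.0003,0,0.0026],[0,0,0]],[0,[0.0003,0,0.0026],[0,0,0]],[0,[0.0002,0,0.0026],[0,0,0]]]'
python3 -m jog '[[0,[0.0001,0,0.0026],[0,0,0]],[0,[0,0,0.0026],[0,0,0]],[0,[0,0,0.0026],[0,0,0]],[0,[0,0,0.0026],[0,0,0]]]'
python3 -m jog '[[0,[0,0,0.0026],[0,0,0]],[0,[0,0,0.0026],[0,0,0]],[0,[0,0,0.0026],[0,0,0]],[0,[-0.0001,0,0.0026],[0,0,0]]]'
```

```text
clock: 15.25
ee_pos: [0.4085, 0.0212, 0.1184]
ee_rot: [-0.03, 1.0, 0.0, -0.0]
ft_force: [0.3, -0.1, 1.1]
width: 0.019
grip_force: 107.5
clock: 15.65
ee_pos: [0.4073, 0.0211, 0.108]
ee_rot: [-0.03, 1.0, -0.0, -0.0]
ft_force: [-0.6, -1.0, 0.3]
width: 0.0187
grip_force: 107.5
clock: 16.05
ee_pos: [0.4073, 0.0211, 0.0977]
ee_rot: [-0.03, 1.0, -0.0, -0.0]
ft_force: [0.3, -0.4, -0.3]
width: 0.0187
grip_force: 107.5
clock: 16.45
ee_pos: [0.4074, 0.0211, 0.0873]
ee_rot: [-0.03, 1.0, -0.0, -0.0]
ft_force: [-0.6, 0.7, -0.3]
width: 0.0186
grip_force: 107.5
```

```bash
python3 -m jog '[[0,[0,0,0.0025],[0,0,0]],[0,[-0.0001,0,0.0025],[0,0,0]],[0,[-0.0001,0,0.0025],[0,0,0]],[0,[-0.0001,0,0.0025],[0,0,0]]]'
python3 -m jog '[[0,[-0.0002,0,0.002],[0,0,0]],[0,[-0.0002,0,0.002],[0,0,0]],[0,[-0.0002,0,0.0015],[0,0,0]],[0,[-0.0002,0,0.0015],[0,0,0]]]'
python3 -m jog '[[0,[-0.0001,0,0.001],[0,0,0]],[0,[-0.0001,0,0.001],[0,0,0]]]'
python3 -m jog '[[0,[-0.0001,0,0.001],[0,0,0]],[0,[-0.0001,0,0.0005],[0,0,0]]]'
```

```text
clock: 16.85
ee_pos: [0.4078, 0.0211, 0.0773]
ee_rot: [-0.03, 1.0, -0.0, 0.0]
ft_force: [-0.6, -0.2, -1.5]
width: 0.0191
grip_force: 107.5
clock: 17.25
ee_pos: [0.4086, 0.0212, 0.0704]
ee_rot: [-0.03, 1.0, -0.0, 0.0]
ft_force: [-0.5, 0.2, -0.0]
width: 0.0184
grip_force: 107.5
clock: 17.45
ee_pos: [0.4088, 0.0212, 0.0684]
ee_rot: [-0.03, 1.0, 0.0, -0.0]
ft_force: [-0.2, -0.4, 0.1]
width: 0.0185
grip_force: 107.5
clock: 17.65
ee_pos: [0.4089, 0.0212, 0.0669]
ee_rot: [-0.03, 1.0, 0.0, -0.0]
ft_force: [-0.6, -0.5, -0.4]
width: 0.0189
grip_force: 107.5
```

```bash
for i in 1; do python3 -m jog '[[0,[0,0,0.0008],[0,0,0]],[0,[0,0,0.0007],[0,0,0]]]'|grep -E 'pos|force: \['
python3 -m jog '[[0,[0,0,0.0008],[0,0,0]],[0,[0,0,0.0007],[0,0,0]]]'|grep -E 'pos|force: \['
python3 -m jog '[[0,[0,0,0.0005],[0,0,0]],[0,[0,0,0.0005],[0,0,0]]]'|grep -E 'pos|force: \['
python3 -m jog '[[0,[0,0,0.0005],[0,0,0]],[0,[0,0,0.0005],[0,0,0]]]'|grep -E 'pos|force: \['; done
```

```text
ee_pos: [0.409, 0.0212, 0.0655]
ft_force: [-0.1, 0.1, -0.9]
ee_pos: [0.4091, 0.0212, 0.064]
ft_force: [-0.3, 0.3, -1.0]
ee_pos: [0.409, 0.0212, 0.063]
ft_force: [1.0, -0.2, -0.9]
ee_pos: [0.409, 0.0212, 0.062]
ft_force: [0.8, 1.3, -0.9]
```

```bash
python3 -m jog '[[0,[0,0,0.0005],[0,0,0]],[0,[0,0,0.0005],[0,0,0]]]'|grep -E 'pos|force: \['
python3 -m jog '[[0,[0,0,0.0005],[0,0,0]],[0,[0,0,0.0005],[0,0,0]]]'|grep -E 'pos|force: \['
python3 -m jog '[[0,[0,0,0.0005],[0,0,0]],[0,[0,0,0.0005],[0,0,0]]]'|grep -E 'pos|force: \['
```

```text
ee_pos: [0.4089, 0.0212, 0.061]
ft_force: [1.0, -0.4, -0.1]
ee_pos: [0.409, 0.0212, 0.06]
ft_force: [-0.0, -0.1, 0.4]
ee_pos: [0.4091, 0.0212, 0.0591]
ft_force: [-2.3, 0.0, 4.8]
```

```bash
python3 -m jog '[[0,[0,0,0.0002],[0,0,0]],[0,[0,0,0],[0,0,0]],[0,[0,0,0],[0,0,0]]]'|grep -E 'pos|force: \['
python3 -m jog '[[0,[0,0,0],[0,0,0]],[0,[0,0,0],[0,0,0]],[0,[0,0,0],[0,0,0]]]'|grep -E 'pos|force: \['
python3 -c "
from h import *
S=grab('side');cv2.imwrite('pics/c5.png',cv2.resize(S[1][130:270,220:420],None,fx=4,fy=4,interpolation=cv2.INTER_CUBIC))"
```

```text
ee_pos: [0.4091, 0.0212, 0.059]
ft_force: [-1.2, -0.1, 4.9]
ee_pos: [0.4091, 0.0212, 0.059]
ft_force: [-1.5, 0.5, 5.1]
```

View pics/c5.png

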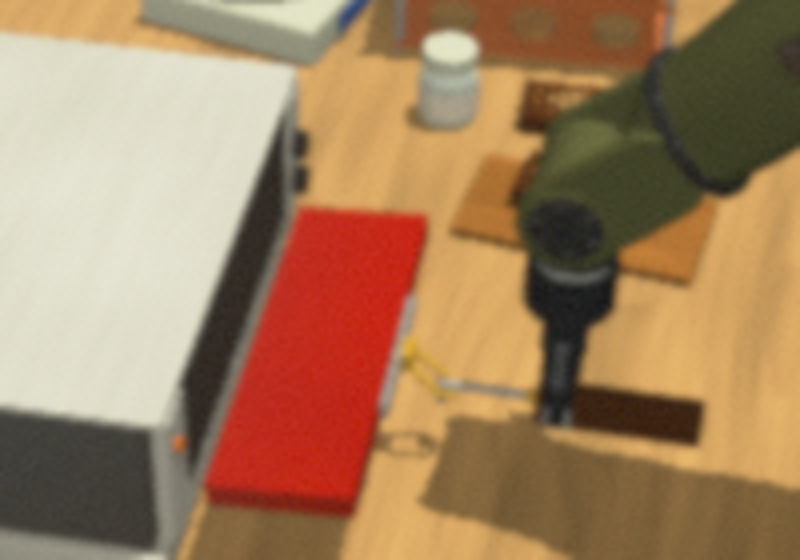

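The door is level on its stop: its near edge runs about (425,220)-(355,505) in the crop, and the bend at about (440,385) is still in the ring. Unhooking straight up.

```bash
python3 -m jog '[[0,[0,0,-0.001],[0,0,0]],[0,[0,0,-0.002],[0,0,0]],[0,[0,0,-0.003],[0,0,0]],[0,[0,0,-0.003],[0,0,0]]]'|grep -E 'pos|force: \['
python3 -m jog '[[0,[0,0,-0.003],[0,0,0]],[0,[0,0,-0.003],[0,0,0]],[0,[0,0,-0.004],[0,0,0]],[0,[0,0,-0.004],[0,0,0]]]'|grep -E 'pos|force: \['
python3 -m jog '[[0,[0,0,-0.005],[0,0,0]],[0,[0,0,-0.008],[0,0,0]],[0,[0,0,-0.01],[0,0,0]],[0,[0,0,-0.015],[0,0,0]],[0,[0,0,-0.02],[0,0,0]],[0,[0,0,-0.02],[0,0,0]],[0,[0,0,-0.015],[0,0,0]],[0,[0,0,0],[0,0,0]]]'
python3 - <<'E'
from h import *
# hook was grasped at TCP (0.4517,0.3083) yaw 17.7, z .0192
delta(.4517,.3083,.0192,17.7); delta(.4517,.3083,.0192,13.3)
S=grab('side');T=grab('top')
c=cv2.resize(T[1][130:280,250:400],None,fx=2.6,fy=2.6,interpolation=cv2.INTER_CUBIC)
b=cv2.resize(S[1][150:270,240:390],None,fx=2.6,fy=2.6,interpolation=cv2.INTER_CUBIC)
o=np.zeros((390,780,3),np.uint8);o[:,:390]=c;o[:b.shape[0],390:]=b;cv2.imwrite('pics/c6.png',o)
E
```

```text
ee_pos: [0.4087, 0.0212, 0.0679]
ft_force: [-0.3, -0.2, -2.4]
ee_pos: [0.4089, 0.0212, 0.0821]
ft_force: [0.0, 0.3, -2.1]
clock: 21.3
ee_pos: [0.4097, 0.0212, 0.177]
ee_rot: [-0.03, 1.0, -0.0, 0.002]
ft_force: [0.0, 1.0, -2.3]
width: 0.0182
grip_force: 107.6
rot [ -0.05   0.22 -14.21] shift in final frame mm [-127.3  260.8  157.8] t 21.3 F [ 0.   1.  -2.3] pos [0.4097 0.0212 0.177 ] w 0.01820793231224401
rot [-0.04  0.22 -9.81] shift in final frame mm [-106.9  269.8  157.8] t 21.3 F [ 0.   1.  -2.3] pos [0.4097 0.0212 0.177 ] w 0.01820793231224401
```

View pics/c6.png

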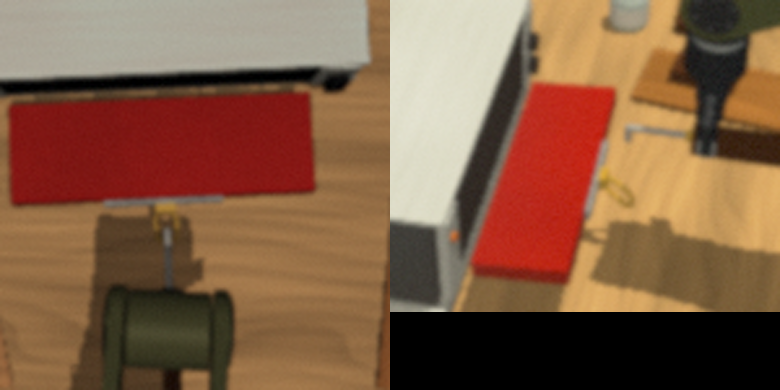

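The ring hangs free at about (165,215) in the top crop, the hook is clear of it and the door stays level. Turning to the mat's direction and carrying the hook back.

```bash
python3 -m jog '[[0,[0,0,0],[0,0,-5]],[0,[0,0,0],[0,0,-4.8]],[0,[-0.006,0.015,0],[0,0,0]],[0,[-0.014,0.034,0],[0,0,0]],[0,[-0.018,0.042,0],[0,0,0]],[0,[-0.018,0.043,0],[0,0,0]],[0,[-0.018,0.043,0],[0,0,0]],[0,[-0.018,0.042,0],[0,0,0]]]'
python3 -m jog '[[0,[-0.014,0.034,0],[0,0,0]],[0,[-0.0067,0.0182,0.02],[0,0,0]],[0,[0,0,0.03],[0,0,0]],[0,[0,0,0.03],[0,0,0]],[0,[0,0,0.02],[0,0,0]],[0,[0,0,0],[0,0,0]]]'
python3 - <<'E'
from h import *
delta(.457,.311,.0192,13.3)
ci,p,d=grab('top'); g=cv2.resize(p[185:290,190:265],None,fx=5,fy=5,interpolation=cv2.INTER_CUBIC)
S=grab('side')[1];b=cv2.resize(S[260:350,260:400],None,fx=3,fy=3,interpolation=cv2.INTER_CUBIC)
o=np.zeros((525,795,3),np.uint8);o[:,:375]=g;o[:270,375:795]=b;cv2.imwrite('pics/c7.png',o)
E
```

```text
clock: 22.2
ee_pos: [0.4477, 0.2574, 0.1736]
ee_rot: [-0.116, 0.993, -0.0, -0.001]
ft_force: [1.4, 0.6, -0.6]
width: 0.0182
grip_force: 107.5
clock: 22.8
ee_pos: [0.4545, 0.31, 0.0711]
ee_rot: [-0.116, 0.993, -0.001, -0.003]
ft_force: [-0.3, 0.4, -1.0]
width: 0.0189
grip_force: 107.4
rot [-0.11 -0.37 -0.01] shift in final frame mm [-2.6  0.4 51.9] t 22.8 F [-0.3  0.4 -1. ] pos [0.4545 0.31   0.0711] w 0.018865075686509702
```

View pics/c7.png

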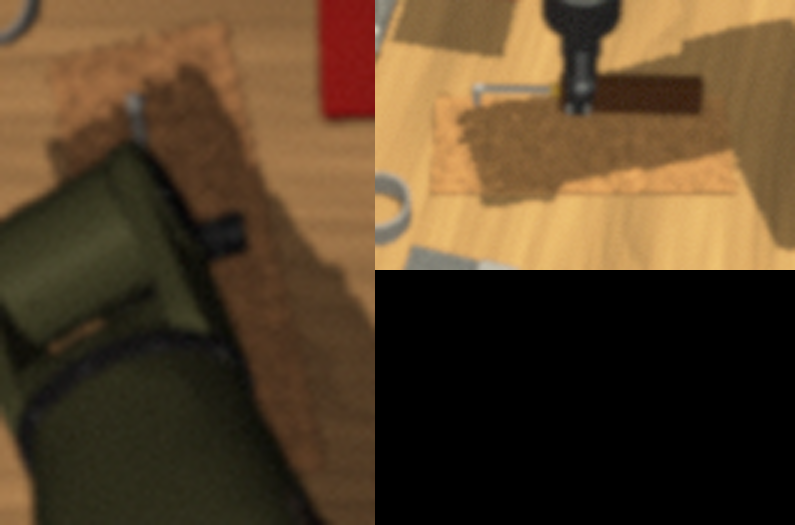

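The hook hangs level over the mat: rod end at about (134,100) in the top crop, in the mat's upper part, and the hook within the mat in the side crop. Lowering it.

```bash
python3 -m jog '[[0,[-0.002,0,0.012],[0,0,0]],[0,[0,0,0.015],[0,0,0]],[0,[0,0,0.012],[0,0,0]],[0,[0,0,0.006],[0,0,0]],[0,[0,0,0.003],[0,0,0]],[0,[0,0,0],[0,0,0]]]' | grep -E 'pos|force: \['
python3 -m jog '[[0,[0,0,0.0015],[0,0,0]],[0,[0,0,0],[0,0,0]]]' | grep -E 'pos|force: \['
python3 -m jog '[[0,[0,0,0.001],[0,0,0]],[0,[0,0,0],[0,0,0]]]' | grep -E 'pos|force: \['
```

```text
ee_pos: [0.4582, 0.3114, 0.0265]
ft_force: [-0.4, 0.4, -1.4]
ee_pos: [0.4583, 0.3116, 0.0255]
ft_force: [0.0, -0.5, -1.6]
ee_pos: [0.4583, 0.3115, 0.0244]
ft_force: [0.9, 0.7, -1.4]
```

```bash
python3 -m jog '[[0,[0,0,0.0015],[0,0,0]],[0,[0,0,0.001],[0,0,0]],[0,[0,0,0],[0,0,0]]]' | grep -E 'pos|force: \['
python3 -m jog '[[0,[0,0,0.001],[0,0,0]],[0,[0,0,0],[0,0,0]]]' | grep -E 'pos|force: \['
python3 -m jog '[[0,[0,0,0.0007],[0,0,0]],[0,[0,0,0],[0,0,0]]]' | grep -E 'pos|force: \['
```

```text
ee_pos: [0.4582, 0.3114, 0.0216]
ft_force: [1.1, 0.2, -1.1]
ee_pos: [0.4582, 0.3115, 0.0207]
ft_force: [-0.6, 0.4, -2.1]
ee_pos: [0.4582, 0.3115, 0.02]
ft_force: [-0.0, 0.2, -1.3]
```

```bash
python3 -m jog '[[0,[0,0,0.0006],[0,0,0]],[0,[0,0,0],[0,0,0]]]' | grep -E 'pos|force: \['
python3 -m jog '[[0,[0,0,0.0005],[0,0,0]],[0,[0,0,0],[0,0,0]]]' | grep -E 'pos|force: \['
```

```text
ee_pos: [0.4582, 0.3115, 0.0194]
ft_force: [0.7, 0.7, -1.4]
ee_pos: [0.4583, 0.3115, 0.0193]
ft_force: [-2.7, -1.5, 3.0]
```

```bash
python3 -m jog '[[0.3,[0,0,0],[0,0,0]],[0.5,[0,0,0],[0,0,0]],[0.6,[0,0,0],[0,0,0]],[0.6,[0,0,0],[0,0,0]],[0.6,[0,0,0],[0,0,0]],[0.6,[0,0,0],[0,0,0]]]'
python3 -m jog '[[0.6,[0,0,-0.01],[0,0,0]],[0.6,[0,0,-0.02],[0,0,0]],[0.6,[0,0,-0.03],[0,0,0]],[0.6,[0,0,-0.04],[0,0,0]],[0.6,[0.03,0,-0.03],[0,0,0]],[0.6,[0.04,0,-0.02],[0,0,0]],[0.6,[0.03,0,0],[0,0,0]],[0.6,[0.01,0,0],[0,0,0]]]'
python3 -m jog '[[0.6,[0.02,0,-0.01],[0,0,0]],[0.6,[0.01,0,0],[0,0,0]],[0.6,[0,0,0],[0,0,0]]]'
python3 - <<'E'
from h import *
T=grab('top')[1];S=grab('side')[1];W=grab('wrist')[1]
o=np.zeros((600,800,3),np.uint8)
o[:300,:400]=cv2.resize(T[130:310,150:390],(400,300));o[:300,400:]=cv2.resize(S[130:370,180:500],(400,300));o[300:,:480]=cv2.resize(W,(480,300))
cv2.imwrite('pics/c8.png',o)
E
```

```text
clock: 25.6
ee_pos: [0.4582, 0.3115, 0.0189]
ee_rot: [-0.116, 0.993, -0.0, -0.0]
ft_force: [0.2, -0.5, 1.3]
width: 0.0512
grip_force: 0.0
clock: 26.4
ee_pos: [0.3493, 0.2859, 0.1702]
ee_rot: [-0.116, 0.993, 0.0, 0.001]
ft_force: [0.3, -0.3, 0.4]
width: 0.0514
grip_force: 0.0
clock: 26.7
ee_pos: [0.3217, 0.2793, 0.1792]
ee_rot: [-0.116, 0.993, 0.0, 0.0]
ft_force: [0.0, 0.6, -0.2]
width: 0.0511
grip_force: 0.0
```

View pics/c8.png

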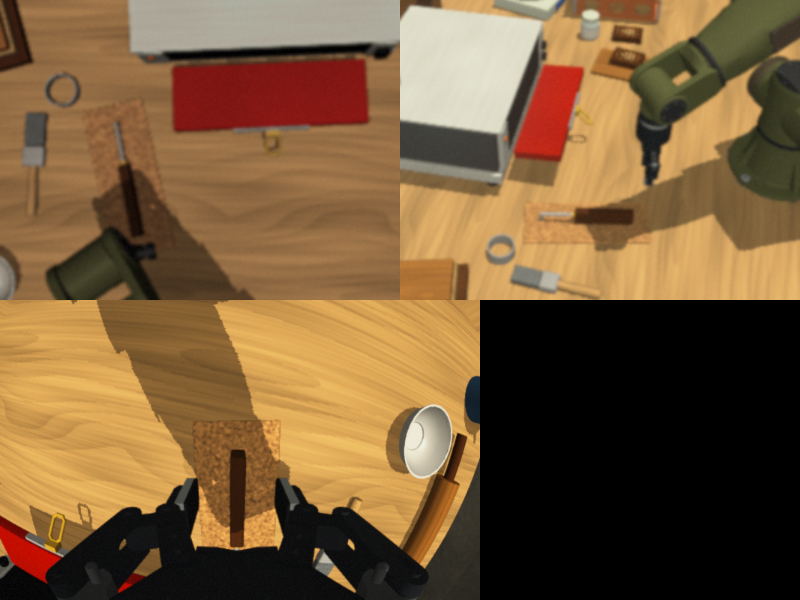

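The last picture shows the hook lying flat along the mat, handle at about (130,195) and rod end at about (117,122) in the top crop. The door is fully open, the ring is free, the other things haven't moved, and the arm touches nothing. Handing in.

```bash
python3 -c "
from plant import order
print(order.hand_in())"
```

```text
the job is handed in; nothing more can be done
None
```

The job is handed in at about 27 s on the robot's clock: the door is fully open, pulled by its ring (readings stayed near 5 N) and pressed onto its stop with about 6.6 N, and the hook lies flat along the mat with nothing else moved.

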